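# Refit the sprung front rail of the jar rack

### The job

The front rail of the little jar rack has been taken out and lies on the worktop. Put it back between the two ends of the rack: set its sprung end in one socket, press the spring in just far enough that the other end slips past the opposite end panel, and let it spring home so that both pins sit fully in their sockets. Press gently, no harder than the spring needs, do not shove the rack along the worktop, and leave the jars standing in it.

Things in the scene. Friction and masses are not known exactly. Their poses are not given: they have to be found in the camera images.
- rail_mid (a point): Middle of the rail: a loose round steel tube, 18 mm in diameter and 160 mm long, with black end caps, lying along its own y axis (it may be rolled to any angle about it). The point is on the tube's axis, half-way along. Mass about 0.13 kg. Length over both tips 196 mm when free.
- rail_mouth (a point): Centre of the +y end face of the tube, 80 mm from rail_mid. Out of it stands a steel plunger, 9 mm in diameter with a flat tip, 26 mm long. It is sprung and goes at most 14.5 mm into the tube: about 2 N start it and about 8 N hold it at the full 14.5 mm, where it meets a hard stop.
- rail_pin (a point): Tip of the fixed pin at the rail's other end, 90 mm from rail_mid along the rail's -y axis: 9 mm in diameter, flat-ended, standing 10 mm out of the tube. It does not give.
- rack: Jar rack, loose on the worktop, 2.4 kg without the jars; it slides if pushed hard. Marble base 150 (x) x 176 (y) mm, top 34 mm up, between two upright beech end panels 142 x 14 mm, top 122 mm up, inner faces 176 mm apart. Origin on the worktop under its middle; x to its back, y to its left, z up. The open front looks to -x, roughly at the robot; panel front edges at x = -71 mm.
- rack_left (a point): Point on the inner face of the left (+y) end panel, 16 mm behind its front edge, 92 mm above the worktop. Here an aluminium shoe, 18 x 40 mm, lies flush in an upright groove; in its middle is a blind socket that opens to -y: bore 10.5 mm, 7 mm deep, sharp-edged. The shoe is clamped where its owner set it: the socket is level with this point or up to 4 mm higher or lower. Axes as the rack's.
- rack_right (a point): The same on the right (-y) end panel, 176 mm from rack_left; its socket opens to +y. Its shoe is also set up to 4 mm high or low, not always like the left one.
- jam_mid (a point): Middle of a closed jam jar, 65 mm in diameter, 97 mm high, standing in the left half of the rack; its front is about 45 mm behind the line between the sockets.
- beet_mid (a point): Middle of a glass jar, 66 mm in diameter, 82 mm high, standing in the right half of the rack, likewise about 45 mm behind that line.
- lemon: A lemon, 72 x 57 x 58 mm, lying on the worktop; origin at its underside. A bystander.
There are look-alikes about, which are no part of the job. What is shaped like the part that bears jam_mid but orange is not meant.

How it is judged (in metres and radians):
On the way:
1. the rail is lifted clear of the worktop (height (world z) of rail_mid above 0.04 m), for 0.2 s.
At the end, for the whole second after the job is handed in: The tip of the fixed pin is at least 4.5 mm deep in the socket of one end panel, the rail runs straight across to the other end panel (parallel to the rack's y axis within 0.07 rad), so that its sprung end sits in the socket there; rail and rack are at rest, the rack and the jars upright ((y of rail_pin in the frame of rack below -0.0925 m or y of rail_pin in the frame of rack above 0.0925 m) and x of rail_pin in the frame of rack between -0.062 and -0.048 m and z of rail_pin in the frame of rack between 0.08 and 0.104 m and angle between the y axis of rail_mid and the y axis of rack, either way round below 0.07 rad and linear speed of each of rail, rack below 0.02 m/s and angle between rack's own z axis and vertical below 0.05 rad and angle between each of jam_mid, beet_mid's own z axis and vertical below 0.1 rad); the robot touches nothing.
It fails at once if the rail is forced: more than 30 N between the rail and the rack, both ends together (contact force between rail and rack above 30 N).
It fails at once if the rack is shoved more than 20 mm (distance of rack from where it was at the start of the episode above 0.02 m).
It fails at once if a jar is knocked: moved more than 25 mm (distance of any of jam_mid, beet_mid from where it was at the start of the episode above 0.025 m).
It fails at once if the lemon is knocked away (distance of lemon from where it was at the start of the episode above 0.04 m).
It also fails if it takes over 58 s, if anything falls off the work surface, if the arm or the gripper's body presses on something with over 40 N, if the wrist force passes 120 N, or if a joint passes its speed limit or range.

### The arm

A 6-joint arm with a two-finger parallel gripper is mounted at the origin on a cart in front of the work surface, level with it; the furniture and walls round the work are solid. World frame = base frame: x ahead of the robot, y to its left, z up, the work surface at z = 0. Lengths are in m, angles in degrees, forces in N, time in s.
With the tool pointing down it reaches from about 0.4 to 0.825 m from the base axis. Payload 7 kg.
Tool frame: the origin (TCP) lies between the finger pads; the fingertips stand 25 mm ahead of it and the grasp point (between the pads) lies 6 mm ahead of it; z points along the fingers, y is the line along which they close (so a half turn about z gives the same grasp; the last joint's range is limited). The gripper opens to 88 mm and grips with 3 to 60 N. Pads are 19 mm wide; open, the fingers measure 130 mm over their backs; the gripper's body (78 mm by 193 mm) begins 47 mm behind the grasp point.
Start: joints at [-54.769, 20.546, 0.682, 0, -70.136, -16.507], TCP at [0.217, -0.639, 0.252] pointing down, gripper open.
Joint ranges: [-176.03, 176.03], [-82.01, 121.73], [-58.28, 71.71], [-173.87, 95.51], [-174.79, -0.11], [-173.66, 173.66]. Speed limits (degrees/s): [136.94, 136.94, 172.46, 180, 180, 180].

### API

Orientations are given as [roll, pitch, yaw] about the fixed x, y, z axes, in that order (R = Rz(yaw) Ry(pitch) Rx(roll)).
In Python, from plant import r gives the robot as it stands.
- The arm moves only by the shell command python3 -m crank 'ROWS' [FORCE]. ROWS is JSON, a list of rows, each a list of 3 entries, a list of its own where there are three numbers: the turn, a rotation vector about the tool's x, y, z in degrees, then the shift along the tool's x, y, z in cm, then the closure, from -1 (fully open) to 1 (shut). In form: [[[wx, wy, wz], [dx, dy, dz], fingers], ...]. A call has 1 to 8 rows; each row shifts and turns the commanded pose from where the row before left it, along the tool's axes as they then stand; what a row does not reach is not made up. A row lasts 1/10 s, in which the tool goes at most 50 mm and 8.59 degrees, less where a joint would pass 70% of its speed; a pose out of reach is approached as far as the arm can. A call with a gripper value outside its range is refused whole. The fingers move at their own pace and stop on an object; FORCE is the grip in N (left out, the last holds). Time passes only in rows, so rows that do not move let the fingers close. It gives the time, the measured TCP pose, the force, the opening and the grip force at its end, in the units of the state.
- r.get_state(): the state, without advancing time (a new reading comes with each control period).
- r.capture(name): name is "side" or "top" or "wrist"; returns a dict with "color" (420x560x3 uint8, red, green, blue), "range_z" (420x560 float32, m along the optical axis (not along the pixel's ray), 0 where there is no reading), "intrinsics" (3x3 intrinsics, pixels), "k1" (the pictures are not rectified: a ray, as slopes to the right and down, at radius r is drawn at 1 + k1 r^2 times it, then the intrinsics apply), "world_from_camera" (4x4, takes a point from camera to world coordinates); the wrist camera has in their place "hand_eye" (4x4, takes a point from camera to tool coordinates, whose origin is the TCP and whose axes are the flange's). Camera axes: x right, y down, z forward; pixel columns grow to the right and rows downward; lengths in m; the calibration is good to about 2 mm. A picture is of the moment at which its call begins: read the wrist's pose just before it.
- r.close_job(): hands the job in; it is judged then, once.
The state is a dict: "time_s": time; "joints": joint angles; "qd": joint speeds; "joint_torque": joint torques, N m; "tcp_pos": TCP position; "eef_rot": TCP orientation; "contact_force": force on the tool from outside, world axes, zero at the start; "moment": the same for the moment, N m; "gripper_width": finger opening in m; "gripper_force": force on a finger pad.
Only numpy, scipy, OpenCV 4.12 (cv2) and the standard library are available. Lean on these libraries where they do the work, as an engineer would, in place of code of your own. Each camera call takes 0.05 s, during which the arm holds its last target. There are 200 camera calls.

## Working session

There is one attempt and no reset: what is moved stays moved. The work goes in short steps, Python scripts to look and compute and a shell command to move; the robot and the scene stay as the last step left them, time stands still between calls to the robot, and variables do not carry over. Pictures are saved under pics/ and viewed, at most 10 in all, crops included, and the job is handed in when it is done.

```bash
ls; mkdir -p pics
cat > h.py <<'E'
import numpy as np,cv2
from plant import r
from scipy.spatial.transform import Rotation as R
def cap(n):
    s=r.get_state(); c=r.capture(n)
    if 'world_from_camera' in c: T=np.array(c['world_from_camera'])
    else:
        W=np.eye(4);W[:3,:3]=R.from_euler('xyz',s['eef_rot'],degrees=True).as_matrix();W[:3,3]=s['tcp_pos'];T=W@np.array(c['hand_eye'])
    c['T']=T;np.savez('last_'+n+'.npz',color=c['color'],z=c['range_z'],K=c['intrinsics'],k1=c['k1'],T=T)
    return c
def load(n): return np.load('last_'+n+'.npz')
def ray(c,u,v):
    K=np.array(c['K']);x=(u-K[0,2])/K[0,0];y=(v-K[1,2])/K[1,1]
    a,b=x,y
    for _ in range(20):
        f=1+c['k1']*(a*a+b*b);a,b=x/f,y/f
    return np.array([a,b,np.ones_like(a)])
def pt(c,u,v,z=None):
    "world point by depth"
    z=c['z'][int(round(v)),int(round(u))] if z is None else z
    return (c['T']@np.append(ray(c,float(u),float(v))*z,1))[:3]
def onz(c,u,v,h):
    d=c['T'][:3,:3]@ray(c,float(u),float(v));o=c['T'][:3,3];return o+d*(h-o[2])/d[2]
def proj(c,p):
    q=np.linalg.inv(c['T'])@np.append(p,1);a,b=q[:2]/q[2];f=1+c['k1']*(a*a+b*b);K=c['K'];return K[0,0]*a*f+K[0,2],K[1,1]*b*f+K[1,2],q[2]
def cloud(c):
    h,w=c['z'].shape;U,V=np.meshgrid(np.arange(w),np.arange(h));d=ray(c,U.ravel().astype(float),V.ravel().astype(float))*c['z'].ravel()
    return (c['T'][:3,:3]@d+c['T'][:3,3:]).T.reshape(h,w,3)
def save(img,name,f=1):
    cv2.imwrite('pics/'+name,cv2.resize(img[...,::-1],None,fx=f,fy=f,interpolation=cv2.INTER_CUBIC))
E
python3 - <<'E'
from h import *
a=cap('side');b=cap('top');save(a['color'],'s0.png',1.4);save(b['color'],'t0.png',1.4)
print(r.get_state());print(a['T'].round(3),b['T'].round(3),a['intrinsics'],b['k1'])
E
```

```text
pics
{'time_s': 0.1, 'joints': array([-5.47716658e+01,  2.05872149e+01,  6.40313688e-01, -1.85642032e-02,
       -7.01346923e+01, -1.65065254e+01]), 'qd': array([ 0.01845069, -0.07672282,  0.17826889,  0.13326246,  0.07190853,
        0.08016286]), 'joint_torque': array([ 5.68022206e-04, -5.84162271e+01,  2.93749756e+01,  7.01553047e+00,
        1.01895348e-02, -8.87190754e-05]), 'tcp_pos': array([ 0.21651573, -0.6389254 ,  0.25072485]), 'eef_rot': array([ 1.79916810e+02, -6.45166828e-03, -1.61284507e+02]), 'contact_force': array([ 0.53131017,  0.46262804, -0.26192081]), 'moment': array([-0.01228772, -0.00874941,  0.04012378]), 'gripper_force': 0.0, 'gripper_width': 0.08780656221485363}
[[-0.897 -0.255  0.36   0.232]
 [-0.441  0.521 -0.731  0.565]
 [-0.001 -0.814 -0.58   0.666]
 [ 0.     0.     0.     1.   ]] [[ 0.008 -0.998  0.067  0.506]
 [-1.    -0.008 -0.009 -0.197]
 [ 0.009 -0.066 -0.998  1.093]
 [ 0.     0.     0.     1.   ]] [[471.04587174   0.         272.35683331]
 [  0.         471.04587174 213.15212723]
 [  0.           0.           1.        ]] -0.057854621080906374
```

View pics/t0.png

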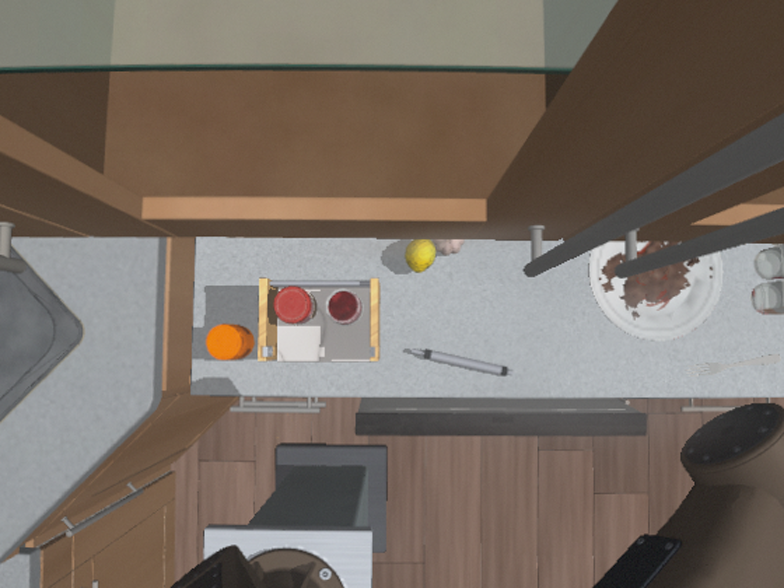

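View pics/s0.png

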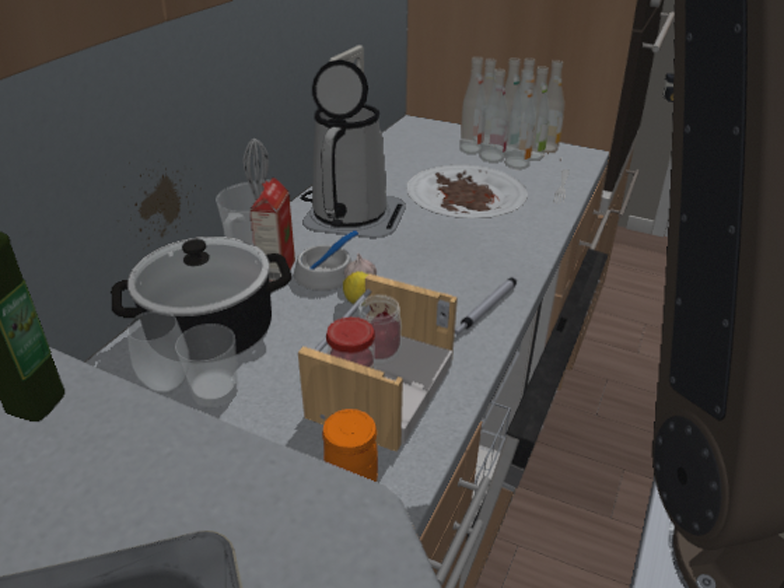

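The top view shows the rail at about (457,361), with a thin plunger end at left (407,351) and a stubby end at right (510,371). The rack is at (260–380, 278–362), with the red jam jar at (293,304) and the beet jar at (343,306). There is also a white object at (300,342) inside the rack. The orange look-alike jar is at (229,342) and the lemon at (420,255). In the side view the right shoe shows at (442,313).

Things that could be taken for the rail are the drawer handles (277,405), the oven bar (500,405) and the cupboard bars (640,220). Only (457,361) is a capped tube on the worktop.

Run:
```python
from h import *
c=load('top')
P=cloud(c)
for n,(u,v) in dict(pl=(407,351),pm=(424,354),rm=(457,361),re=(508,371),Lf=(264,358),Lb=(264,282),Rf=(375,358),Rb=(375,282),white=(300,342),jam=(293,304),beet=(343,306),lemon=(420,255),base=(350,345),orange=(229,342)).items(): print(n,P[int(v/1.4),int(u/1.4)].round(3))
s=load('side');i=s['color'][190:310,210:380];t=c['color'][180:275,160:375]
save(i,'s1.png',4);save(t,'t1.png',3.7)
```

```text
pl [ 0.489 -0.223 -0.   ]
pm [ 0.484 -0.254  0.013]
rm [ 0.472 -0.317  0.019]
re [ 0.451 -0.413  0.016]
Lf [0.477 0.023 0.119]
Lb [0.606 0.025 0.123]
Rf [ 0.479 -0.166  0.123]
Rb [ 0.607 -0.164  0.126]
white [ 0.503 -0.025  0.035]
jam [ 0.567 -0.028  0.131]
beet [ 0.57  -0.107  0.058]
lemon [ 0.663 -0.246  0.059]
base [ 0.499 -0.118  0.034]
orange [0.502 0.09  0.097]
```

View pics/t1.png

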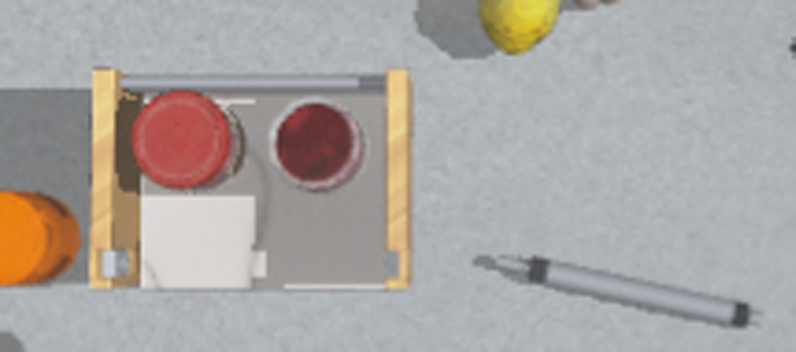

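View pics/s1.png

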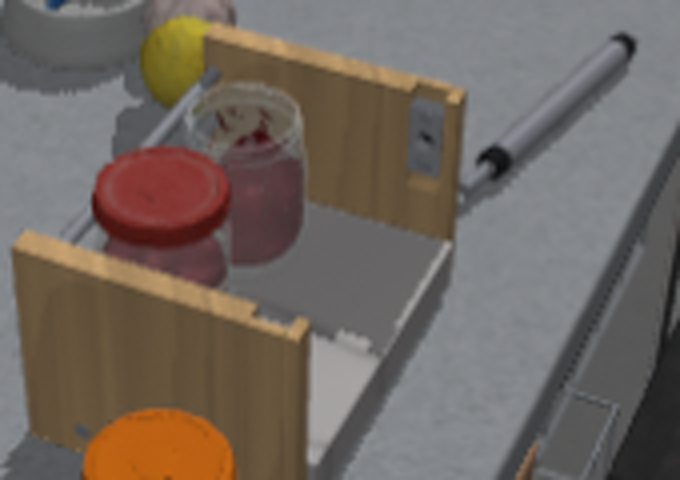

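t1 shows the rail at (475–755, 262–318): the long thin plunger is at the left, black caps are at (538,270) and (741,314), and the short pin is at the right. The white patch (200,240) is a flat card on the rack base. The side crop shows the right shoe at (425,137), with its socket at (428,137).

I choose the rail at (457,361). Next I'll fit the rail and rack and work out the first move.

```bash
cat >> h.py <<'E'
def to(p,yaw,pitch_rv=None,roll=180,pit=0):
    "print rotvec deg and shift cm in present MEASURED tool axes to reach pose"
    s=r.get_state();A=R.from_euler('xyz',s['eef_rot'],degrees=True);B=R.from_euler('xyz',[roll,pit,yaw],degrees=True)
    print('turn',(A.inv()*B).as_rotvec(degrees=True).round(2),'shift cm',(A.inv().apply(np.array(p)-s['tcp_pos'])*100).round(2),'| shift in target axes',(B.inv().apply(np.array(p)-s['tcp_pos'])*100).round(2))
def line(Q):
    m=Q.mean(0);d=np.linalg.svd(Q-m)[2][0];return m,d
E
python3 - <<'E'
from h import *
c=load('top');P=cloud(c)
v0,v1,u0,u1=235,275,285,370
Q=P[v0:v1,u0:u1].reshape(-1,3);Q=Q[Q[:,2]>0.011]
m,d=line(Q[:,:2]);d*=np.sign(d[1]);t=(Q[:,:2]-m)@d;print('rail',len(Q),m,d,t.min(),t.max(),Q[:,2].max(),'yaw of dir',np.degrees(np.arctan2(d[1],d[0])))
mid=m+d*(t.min()+t.max())/2;print('mid approx',mid)
Q=P[190:270,175:280].reshape(-1,3);Q=Q[(Q[:,2]>0.115)&(Q[:,2]<.13)]
for n,k in (('L',Q[:,1]>0.012),('Rr',Q[:,1]<-0.148)):
    q=Q[k];mm,dd=line(q[:,:2]);print(n,len(q),mm,dd,q.min(0),q.max(0))
to([0.47,-0.317,0.22],-101)
E
```

```text
rail 439 [ 0.46901361 -0.32679082] [0.21913601 0.97569432] -0.09636431029040345 0.13462287184151747 1.0929198877453319 yaw of dir 77.34170816257965
mid approx [ 0.47320552 -0.30812649]
L 355 [0.54373328 0.02535914] [-0.99998062  0.00622495] [0.47205392 0.01818603 0.11562739] [0.61099463 0.03307064 0.12633699]
Rr 305 [ 0.54899603 -0.16553376] [-0.99999905 -0.00137522] [ 0.47397784 -0.17191401  0.11522102] [ 0.61260642 -0.15825858  0.12701181]
turn [ 8.000e-02  4.000e-02 -6.028e+01] shift cm [-34.34  22.35   3.1 ] | shift in target axes [-36.44 -18.74   3.07]
```

```bash
python3 -m crank '[[[0,0,0],[-4.1,2.7,0.4],-1],[[0,0,0],[-4.1,2.7,0.4],-1],[[0,0,0],[-4.1,2.7,0.4],-1],[[0,0,0],[-4.1,2.7,0.4],-1],[[0,0,0],[-4.1,2.7,0.4],-1],[[0,0,0],[-4.1,2.7,0.4],-1],[[0,0,0],[-4.1,2.7,0.4],-1],[[0,0,0],[-4.1,2.7,0.4],-1]]' && python3 -m crank '[[[0,0,-8.5],[0,0,0],-1],[[0,0,-8.5],[0,0,0],-1],[[0,0,-8.5],[0,0,0],-1],[[0,0,-8.5],[0,0,0],-1],[[0,0,-8.5],[0,0,0],-1],[[0,0,-8.5],[0,0,0],-1],[[0,0,-8.5],[0,0,0],-1],[[0,0,0],[0,0,0],-1]]'
python3 - <<'E'
from h import *
c=cap('wrist');save(c['color'],'w1.png',1.4)
C=load('wrist');print(C['T'].round(3),C['K'],C['k1'])
to([0.471,-0.317,0.15],-101)
E
```

```text
time_s: 0.9
tcp_pos: [0.4587, -0.3275, 0.2194]
eef_rot: [180.0, -0.0, -161.3]
contact_force: [0.6, -0.2, -0.2]
gripper_width: 0.0873
gripper_force: 0.0
time_s: 1.7
tcp_pos: [0.4578, -0.3293, 0.2192]
eef_rot: [180.0, 0.0, -101.6]
contact_force: [-0.3, -0.2, -0.2]
gripper_width: 0.0877
gripper_force: 0.0
[[-0.979  0.196  0.057  0.441]
 [ 0.204  0.937  0.285 -0.407]
 [ 0.002  0.291 -0.957  0.353]
 [ 0.     0.     0.     1.   ]] [[323.62624763   0.         279.897117  ]
 [  0.         323.62624763 210.15171421]
 [  0.           0.           1.        ]] -0.04483165848272841
turn [ 0.03  0.01 -0.96] shift cm [-1.48 -1.04  6.93] | shift in target axes [-1.46 -1.06  6.93]
```

View pics/w1.png

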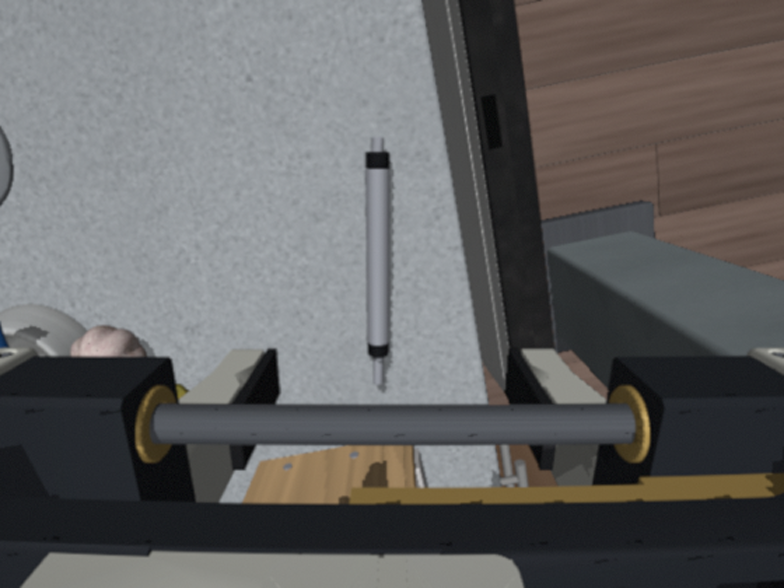

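The wrist view shows the rail upright at the image centre: pin tip at (377,138), tube ends at (377,152) and (378,355), and plunger tip at (379,389).

Run:
```python
from h import *
C=load('wrist')
q=[onz(C,u/1.4,v/1.4,.009) for u,v in ((377,138),(377,152),(378,355),(379,389))]
for x in q: print(x.round(4))
print(np.linalg.norm(q[2]-q[1]),np.linalg.norm(q[3]-q[0]))
d=q[3]-q[0];yaw=np.degrees(np.arctan2(d[1],d[0]));m=(q[1]+q[2])/2;print(yaw,m)
to([m[0],m[1],0.028],yaw-180)
```

```text
[ 0.4486 -0.4219  0.009 ]
[ 0.4507 -0.4123  0.009 ]
[ 0.4841 -0.2551  0.009 ]
[ 0.49   -0.2241  0.009 ]
0.16073406924280131 0.20199220500191503
78.1879357209576 [ 0.46738822 -0.33372951  0.009     ]
turn [ 0.03  0.01 -0.15] shift cm [ 0.24 -1.04 19.13] | shift in target axes [ 0.24 -1.03 19.13]
```

```bash
python3 -m crank '[[[0,0,-0.2],[0.2,-1.0,4],-1],[[0,0,0],[0,0,5],-1],[[0,0,0],[0,0,5],-1],[[0,0,0],[0,0,3],-1],[[0,0,0],[0,0,2.1],-1],[[0,0,0],[0,0,0],-1]]' && python3 -m crank '[[[0,0,0],[0,0,0],0.9],[[0,0,0],[0,0,0],0.9],[[0,0,0],[0,0,0],0.9],[[0,0,0],[0,0,0],0.9],[[0,0,0],[0,0,0],0.9],[[0,0,0],[0,0,0],0.9]]' 45
```

```text
time_s: 2.35
tcp_pos: [0.4667, -0.3333, 0.0269]
eef_rot: [179.8, -0.0, -101.8]
contact_force: [-0.3, -0.3, 0.0]
gripper_width: 0.0878
gripper_force: 0.0
time_s: 2.95
tcp_pos: [0.4674, -0.3334, 0.0287]
eef_rot: [-180.0, -0.0, -101.6]
contact_force: [0.3, 0.2, -0.3]
gripper_width: 0.0457
gripper_force: 0.0
```

```bash
python3 -m crank '[[[0,0,0],[0,0,0],0.9],[[0,0,0],[0,0,0],0.9],[[0,0,0],[0,0,0],0.9],[[0,0,0],[0,0,0],0.9],[[0,0,0],[0,0,0],0.9],[[0,0,0],[0,0,0],0.9],[[0,0,0],[0,0,0],0.9]]' 45 && python3 -m crank '[[[0,0,0],[0,0,-1],0.9],[[0,0,0],[0,0,-3],0.9],[[0,0,0],[0,0,-4],0.9],[[0,0,0],[0,0,-4],0.9],[[0,0,0],[0,0,-3],0.9],[[0,0,0],[0,0,0],0.9],[[0,0,0],[0,0,0],0.9]]'
```

```text
time_s: 3.65
tcp_pos: [0.4675, -0.3334, 0.0286]
eef_rot: [-180.0, -0.0, -101.6]
contact_force: [0.8, -0.2, -0.4]
gripper_width: 0.0168
gripper_force: 45.0
time_s: 4.35
tcp_pos: [0.4672, -0.3332, 0.1796]
eef_rot: [-179.9, 0.0, -101.6]
contact_force: [-1.7, -0.5, -2.4]
gripper_width: 0.0167
gripper_force: 45.0
```

```bash
python3 -m crank '[[[0,0,0],[-2.5,1,0],0.9],[[0,0,0],[-4,1.5,0],0.9],[[0,0,0],[-4.5,1.7,0],0.9],[[0,0,0],[-4.5,1.7,0],0.9],[[0,0,0],[-4.5,1.7,0],0.9],[[0,0,0],[-3,1.2,0],0.9],[[0,0,0],[-1.4,0.5,0],0.9],[[0,0,0],[0,0,0],0.9]]'
python3 - <<'E'
from h import *
C=cap('wrist');t=cap('top');s=cap('side')
import shutil;shutil.copy('last_wrist.npz','wB.npz')
for c in ('wrist',):
    c=load(c);P=cloud(c)
    # panel top
    for y0,y1 in((-.175,-.150),):
        for x in np.arange(.468,.54,.004):
            q=P[(abs(P[...,0]-x)<.002)&(P[...,1]>y0)&(P[...,1]<y1)&(P[...,2]>.09)&(P[...,2]<.14)]
            if len(q): print(round(x,3),len(q),' '.join('%.0f:%.0f'%(1e3*a,1e3*np.median(q[abs(q[:,1]-a)<.001,2])) for a in np.arange(y0,y1,.002) if (abs(q[:,1]-a)<.001).any()))
a=C['color'];b=cv2.resize(s['color'][190:260,290:350],(360,420),interpolation=cv2.INTER_CUBIC)
cv2.imwrite('pics/w2.png',np.hstack([a[:,130:560],b])[...,::-1])
E
```

```text
time_s: 5.15
tcp_pos: [0.424, -0.0743, 0.1777]
eef_rot: [179.9, -0.0, -101.4]
contact_force: [-0.3, -0.0, -1.2]
gripper_width: 0.0167
gripper_force: 45.0
0.472 443 -171:113 -169:111 -167:111 -165:111 -163:110 -161:110 -159:109
0.476 187 -171:122 -169:123 -167:122 -165:123 -163:123 -161:122 -159:122
0.48 105 -171:123 -169:123 -167:123 -165:122 -163:122 -161:123 -159:113
0.484 171 -171:122 -169:123 -167:122 -165:114 -163:114 -161:114 -159:113 -157:110
0.488 187 -171:122 -169:123 -167:120 -165:113 -163:113 -161:113 -159:113 -157:111
0.492 173 -171:123 -169:122 -167:121 -165:113 -163:113 -161:113 -159:113 -157:112
0.496 276 -171:122 -169:122 -167:120 -165:116 -163:114 -161:114 -159:114 -157:113
0.5 203 -171:122 -169:123 -167:122 -165:122 -163:122 -161:123 -159:123 -157:116
0.504 190 -171:123 -169:122 -167:123 -165:122 -163:123 -161:123 -159:123 -157:116
0.508 181 -171:122 -169:122 -167:123 -165:123 -163:122 -161:123 -159:122 -157:116
0.512 176 -171:122 -169:123 -167:123 -165:123 -163:122 -161:123 -159:123 -157:110
0.516 172 -171:122 -169:123 -167:122 -165:123 -163:123 -161:122 -159:122 -157:117
0.52 171 -171:122 -169:122 -167:122 -165:122 -163:123 -161:122 -159:122 -157:115
0.524 178 -171:122 -169:123 -167:122 -165:123 -163:123 -161:122 -159:123 -157:114
0.528 165 -171:123 -169:123 -167:123 -165:122 -163:122 -161:122 -159:123 -157:117
0.532 171 -171:122 -169:123 -167:122 -165:122 -163:122 -161:122 -159:122 -157:116
0.536 165 -171:122 -169:123 -167:123 -165:123 -163:122 -161:122 -159:122 -157:111
```

View pics/w2.png

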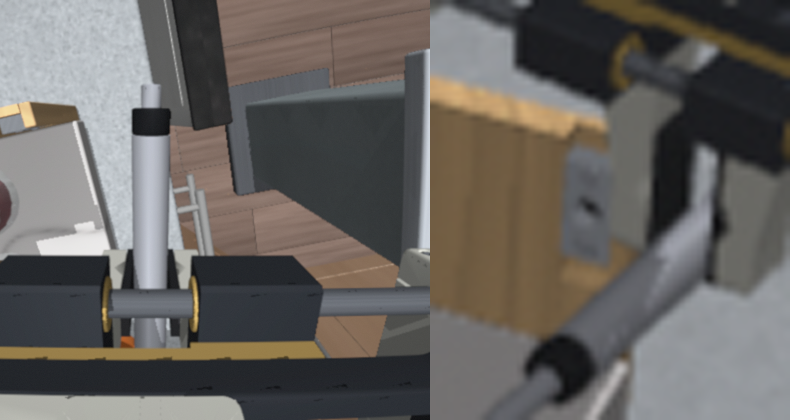

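w2 shows the rail gripped straight, with the pin tip at (150,85) and the right shoe's top at (12,120). The right socket in the side inset is at (590,207). Next is the left shoe.

```bash
python3 -m crank '[[[0,0,0],[-3,0.6,0],0.9],[[0,0,0],[-3.5,0.7,0],0.9],[[0,0,0],[-2,0.4,0],0.9],[[0,0,0],[0,0,0],0.9],[[0,0,0],[0,0,0],0.9]]'
python3 - <<'E'
from h import *
cap('wrist')
for f,y0,y1,n in (('wB.npz',-.174,-.156,'R'),('last_wrist.npz',.014,.036,'L')):
    c=np.load(f);P=cloud(c).reshape(-1,3);k=(P[:,1]>y0)&(P[:,1]<y1)&(P[:,0]>.46)&(P[:,0]<.63);P=P[k]
    top=P[(P[:,2]>.119)&(P[:,2]<.128)]
    print(n,len(top),'top',np.median(top[:,2]),'x',top[:,0].min(),'y',np.percentile(top[:,1],[.5,50,99.5]),'slope',[ (round(a,3),*np.percentile(top[abs(top[:,0]-a)<.004,1],[3,97]).round(4)) for a in (.505,.525,.55) if (abs(top[:,0]-a)<.004).sum()>20])
    s=P[(P[:,0]>.4865)&(P[:,0]<.4935)&(P[:,2]>.1)&(P[:,2]<.119)];sh=s[abs(s[:,2]-np.median(s[:,2]))<.0015]
    print('  shoe',len(sh),np.median(sh[:,2]),sh[:,2].std(),'y',np.percentile(sh[:,1],[2,98]))
    sx=P[(abs(P[:,2]-np.median(sh[:,2]))<.002)&(P[:,1]>sh[:,1].min()+.002)&(P[:,1]<sh[:,1].max()-.002)&(P[:,0]<.51)&(P[:,0]>.478)]
    print('  shoe x',np.percentile(sx[:,0],[1,50,99]))
    print('  z-hist L',[(round(a,3),np.round(1e3*np.median(P[(abs(P[:,0]-a)<.0015)&(abs(P[:,1]-np.median(sh[:,1]))<.002),2]),1)) for a in np.arange(.474,.506,.002) if ((abs(P[:,0]-a)<.0015)&(abs(P[:,1]-np.median(sh[:,1]))<.002)).any()])
# rail in tool frame from wB: rail = above z .14 near tool x
c=np.load('wB.npz')
E
```

```text
time_s: 5.8
tcp_pos: [0.4255, 0.0104, 0.1781]
eef_rot: [179.9, -0.0, -101.6]
contact_force: [-0.2, 1.2, -1.9]
gripper_width: 0.0167
gripper_force: 45.0
R 3839 top 0.12242543557385999 x 0.47169470528956997 y [-0.17175092 -0.16508265 -0.157597  ] slope [(0.505, np.float64(-0.1714), np.float64(-0.1579)), (0.525, np.float64(-0.171), np.float64(-0.158)), (0.55, np.float64(-0.171), np.float64(-0.1579))]
  shoe 176 0.11321937467034951 0.0006416900057112742 y [-0.16667732 -0.15787879]
  shoe x [0.48277841 0.49063606 0.49793286]
  z-hist L [(np.float64(0.474), np.float64(105.6)), (np.float64(0.476), np.float64(122.7)), (np.float64(0.478), np.float64(122.4)), (np.float64(0.48), np.float64(122.3)), (np.float64(0.482), np.float64(113.6)), (np.float64(0.484), np.float64(113.6)), (np.float64(0.486), np.float64(113.6)), (np.float64(0.488), np.float64(113.3)), (np.float64(0.49), np.float64(113.3)), (np.float64(0.492), np.float64(113.3)), (np.float64(0.494), np.float64(113.1)), (np.float64(0.496), np.float64(113.8)), (np.float64(0.498), np.float64(118.7)), (np.float64(0.5), np.float64(122.5)), (np.float64(0.502), np.float64(122.4)), (np.float64(0.504), np.float64(122.4)), (np.float64(0.506), np.float64(122.5))]
L 35 top 0.1209391359152859 x 0.5446030497068405 y [0.01767898 0.0183537  0.0323136 ] slope []
  return _methods._mean(a, axis=axis, dtype=dtype,
  ret = ret.dtype.type(ret / rcount)
  ret = _var(a, axis=axis, dtype=dtype, out=out, ddof=ddof,
  arrmean = um.true_divide(arrmean, div, out=arrmean,
  ret = ret.dtype.type(ret / rcount)
Traceback (most recent call last):
IndexError: index -1 is out of bounds for axis 0 with size 0
```

```bash
python3 -m crank '[[[0,0,0],[-0.6,0.1,-3],0.9],[[0,0,0],[-0.7,0.2,-4.5],0.9],[[0,0,0],[-0.7,0.2,-4],0.9],[[0,0,0],[0,0,-1],0.9],[[0,0,0],[0,0,0],0.9],[[0,0,0],[0,0,0],0.9]]'
cat > ms.py <<'E'
from h import *
def ms(f,y0,y1,ya,yb):
    P=cloud(np.load(f)).reshape(-1,3);P=P[(P[:,1]>y0)&(P[:,1]<y1)&(P[:,0]>.46)&(P[:,0]<.6)]
    t=P[(P[:,2]>.119)&(P[:,2]<.128)];print(len(t),'top',np.median(t[:,2]).round(4),'xmin',t[:,0].min(),[(a,*np.percentile(t[abs(t[:,0]-a)<.004,1],[3,97]).round(4)) for a in (.51,.53,.55) if (abs(t[:,0]-a)<.004).sum()>9])
    k=(P[:,1]>ya)&(P[:,1]<yb)
    print([(round(a,3),np.round(1e3*np.median(P[k&(abs(P[:,0]-a)<.001),2]),1),(k&(abs(P[:,0]-a)<.001)).sum()) for a in np.arange(.472,.506,.002) if (k&(abs(P[:,0]-a)<.001)).any()])
E
python3 - <<'E'
from ms import *
cap('wrist')
ms('wB.npz',-.175,-.155,-.166,-.159)
ms('last_wrist.npz',.014,.036,.02,.026)
E
```

```text
time_s: 6.45
tcp_pos: [0.424, 0.0307, 0.3021]
eef_rot: [179.9, -0.0, -101.7]
contact_force: [-0.1, -0.1, -2.2]
gripper_width: 0.0167
gripper_force: 45.0
3839 top 0.1224 xmin 0.47169470528956997 [(0.51, np.float64(-0.1713), np.float64(-0.158)), (0.53, np.float64(-0.1709), np.float64(-0.1579)), (0.55, np.float64(-0.171), np.float64(-0.1579))]
[(np.float64(0.472), np.float64(78.8), np.int64(442)), (np.float64(0.474), np.float64(122.0), np.int64(74)), (np.float64(0.476), np.float64(122.7), np.int64(45)), (np.float64(0.478), np.float64(122.5), np.int64(40)), (np.float64(0.48), np.float64(122.3), np.int64(4)), (np.float64(0.482), np.float64(113.8), np.int64(9)), (np.float64(0.484), np.float64(113.5), np.int64(41)), (np.float64(0.486), np.float64(113.6), np.int64(33)), (np.float64(0.488), np.float64(113.3), np.int64(42)), (np.float64(0.49), np.float64(113.1), np.int64(39)), (np.float64(0.492), np.float64(113.4), np.int64(42)), (np.float64(0.494), np.float64(113.1), np.int64(36)), (np.float64(0.496), np.float64(113.5), np.int64(47)), (np.float64(0.498), np.float64(118.5), np.int64(122)), (np
[... 606 characters left out ...]
(10)), (np.float64(0.482), np.float64(109.7), np.int64(9)), (np.float64(0.484), np.float64(109.5), np.int64(13)), (np.float64(0.486), np.float64(109.6), np.int64(8)), (np.float64(0.488), np.float64(109.1), np.int64(11)), (np.float64(0.49), np.float64(109.4), np.int64(10)), (np.float64(0.492), np.float64(109.3), np.int64(11)), (np.float64(0.494), np.float64(109.2), np.int64(9)), (np.float64(0.496), np.float64(117.1), np.int64(33)), (np.float64(0.498), np.float64(122.1), np.int64(9)), (np.float64(0.5), np.float64(122.1), np.int64(11)), (np.float64(0.502), np.float64(122.2), np.int64(12)), (np.float64(0.504), np.float64(123.0), np.int64(12)), (np.float64(0.506), np.float64(122.2), np.int64(9))]
```

Run:
```python
from h import *
from scipy.optimize import least_squares
for f,tcp,yaw in (('wB.npz',None,-101.4),('last_wrist.npz',None,-101.65)):
    c=np.load(f);z=c['z'];h,w=z.shape
    H=None
    # camera->tool : use hand_eye
    import json
    he=np.array(r.capture('wrist')['hand_eye']) if not 'HE' in globals() else HE; HE=he
    d=ray(c,*[a.ravel().astype(float) for a in np.meshgrid(np.arange(w),np.arange(h))])*z.ravel()
    Q=((HE[:3,:3]@d).T+HE[:3,3]).reshape(h,w,3)
    m=np.zeros((h,w),bool);m[112:240,240:320]=True
    m&=(abs(Q[...,1])<.02)&(Q[...,2]>0)&(Q[...,2]<.04)&(z>0)
    q=Q[m]
    def res(p):
        a=np.array([0,p[0],p[1]]);u=np.array([1,p[2],p[3]]);u/=np.linalg.norm(u);v=q-a
        return np.linalg.norm(v-np.outer(v@u,u),axis=1)-.009
    s=least_squares(res,[0,.018,0,0],loss='soft_l1',f_scale=.001);print(f,len(q),'y0,z0 mm',s.x[:2]*1e3,'slopes deg',np.degrees(s.x[2:]),'rms',np.sqrt((s.fun**2).mean()),'x range',q[:,0].min(),q[:,0].max())
    # pin: points
    m2=np.zeros((h,w),bool);m2[78:112,262:298]=True;m2&=(abs(Q[...,1])<.012)&(Q[...,2]>0)&(Q[...,2]<.04)&(z>0)
    pq=Q[m2];print('pin xmax',np.percentile(pq[:,0],[50,95,99,100]));
    for v in (82,84,85,86,88): 
        # axis ray intersection with plane z=z0
        rr=HE[:3,:3]@ray(c,280.,float(v));o=HE[:3,3];print(v,(o+rr*(s.x[1]-.0045-o[2])/rr[2]).round(4),end=' ')
    print([ (vv,int((m2[vv]).sum())) for vv in range(78,96)])
```

```text
wB.npz 4812 y0,z0 mm [ 0.2882877  18.75689154] slopes deg [0.36742756 0.08298786] rms 0.0005158539142578231 x range 0.0179038124280749 0.07930308895069121
pin xmax [0.08474481 0.09040446 0.0909732  0.09108149]
82 [0.0917 0.0006 0.0143] 84 [0.0909 0.0006 0.0143] 85 [0.0905 0.0006 0.0143] 86 [0.0901 0.0006 0.0143] 88 [0.0893 0.0006 0.0143] [(78, 0), (79, 0), (80, 0), (81, 0), (82, 0), (83, 0), (84, 12), (85, 19), (86, 19), (87, 20), (88, 20), (89, 20), (90, 20), (91, 20), (92, 20), (93, 20), (94, 19), (95, 20)]
last_wrist.npz 4814 y0,z0 mm [ 0.25024389 18.86154048] slopes deg [ 0.38301657 -0.00569227] rms 0.0005198358239603337 x range 0.017772192557871005 0.07930316463350309
pin xmax [0.08472684 0.0904224  0.09101452 0.09112841]
82 [0.0917 0.0006 0.0144] 84 [0.0909 0.0006 0.0144] 85 [0.0905 0.0006 0.0144] 86 [0.0901 0.0006 0.0144] 88 [0.0893 0.0006 0.0144] [(78, 0), (79, 0), (80, 0), (81, 0), (82, 0), (83, 0), (84, 13), (85, 19), (86, 19), (87, 20), (88, 20), (89, 20), (90, 20), (91, 19), (92, 20), (93, 20), (94, 20), (95, 20)]
```

```bash
cat >> h.py <<'E'
E_=np.array([1,.0065,.0007]);E_/=np.linalg.norm(E_)
MID=np.array([.001,.0003,.0188])+np.array([0,.0,0])
def udir(th,ph):
    th,ph=np.radians([th,ph]);return np.array([np.sin(th)*np.cos(ph),np.cos(th)*np.cos(ph),-np.sin(ph)])
def goal(tip,th,ph,L=.106):
    "tip: plunger tip world; prints move"
    u=udir(th,ph);x=-u;y=np.cross([0,0,-1],x);y/=np.linalg.norm(y);B0=np.c_[x,y,np.cross(x,y)]
    ey=np.cross([0,0,1],E_);ey/=np.linalg.norm(ey);F=np.c_[E_,ey,np.cross(E_,ey)]
    B=R.from_matrix(B0@F.T);tcp=np.array(tip)-B.apply(MID-L*E_)
    s=r.get_state();A=R.from_euler('xyz',s['eef_rot'],degrees=True)
    print('tcp',tcp.round(4),'rpy',B.as_euler('xyz',degrees=True).round(2),'turn',(A.inv()*B).as_rotvec(degrees=True).round(2),'shift cm',(A.inv().apply(tcp-s['tcp_pos'])*100).round(2))
def where(L=.106):
    s=r.get_state();A=R.from_euler('xyz',s['eef_rot'],degrees=True);p=s['tcp_pos']
    t=p+A.apply(MID-L*E_);q=p+A.apply(MID+.09*E_);u=-A.apply(E_)
    print('tip',t.round(4),'pin',q.round(4),'th %.2f ph %.2f'%(np.degrees(np.arctan2(u[0],u[1])),np.degrees(-np.arcsin(u[2]))),'F',np.round(s['contact_force'],1),'t',s['time_s'],'w',s['gripper_width'])
E
python3 - <<'E'
from h import *
where(); goal([.470,.003,.14],9,1.24); goal([.4888,.008,.0893],9,1.24)
E
```

```text
tip [0.4454 0.1335 0.2828] pin [ 0.4046 -0.0582  0.2831] th 12.01 ph 0.06 F [ 0.   0.3 -1.5] t 6.55 w 0.016727036954453458
tcp [ 0.4539 -0.1003  0.1611] rpy [179.99  -1.28 -98.63] turn [ 0.18  1.18 -3.01] shift cm [12.21 -5.62 14.07]
tcp [ 0.4727 -0.0953  0.1104] rpy [179.99  -1.28 -98.63] turn [ 0.18  1.18 -3.01] shift cm [11.33 -7.38 19.14]
```

```bash
python3 -m crank '[[[0,0,-1],[3,-1.4,0],0.9],[[0,0.6,-1],[4,-1.8,0],0.9],[[0.2,0.6,-1],[4,-1.8,0],0.9],[[0,0,0],[1.2,-0.6,2],0.9],[[0,0,0],[0,0,4.5],0.9],[[0,0,0],[0,0,4.5],0.9],[[0,0,0],[0,0,3],0.9],[[0,0,0],[0,0,0],0.9]]'
python3 - <<'E'
from h import *
where(); goal([.470,.006,.0893],9,1.24); goal([.4888,.008,.0893],9,1.24)
E
```

```text
time_s: 7.35
tcp_pos: [0.4541, -0.1023, 0.1593]
eef_rot: [179.6, -1.4, -98.6]
contact_force: [-0.4, 0.0, -1.0]
gripper_width: 0.0167
gripper_force: 45.0
tip [0.4701 0.001  0.1381] pin [ 0.4393 -0.1925  0.1426] th 9.02 ph 1.33 F [-0.4  0.  -1. ] t 7.35 w 0.016697146838929505
tcp [ 0.4539 -0.0973  0.1104] rpy [179.99  -1.28 -98.63] turn [ 0.4  -0.08 -0.02] shift cm [-0.6   0.06  4.88]
tcp [ 0.4727 -0.0953  0.1104] rpy [179.99  -1.28 -98.63] turn [ 0.4  -0.08 -0.02] shift cm [-1.08 -1.77  4.86]
```

```bash
python3 -m crank '[[[0.4,-0.1,0],[-0.3,0,2],0.9],[[0,0,0],[-0.3,0,2],0.9],[[0,0,0],[0,0,0.9],0.9],[[0,0,0],[-0.2,-0.8,0],0.9],[[0,0,0],[-0.2,-0.8,0],0.9],[[0,0,0],[-0.1,-0.2,0],0.9],[[0,0,0],[0,0,0],0.9],[[0,0,0],[0,0,0],0.9]]'
python3 - <<'E'
from h import *
where(); goal([.4888,.0146,.0893],9,1.24)
cap('wrist');C=load('wrist');s=cap('side');t=cap('top')
b=cv2.resize(s['color'][200:270,270:360],(540,420),interpolation=cv2.INTER_CUBIC)
a=cv2.resize(t['color'][225:270,165:285],(800,300)[:2],interpolation=cv2.INTER_CUBIC)
cv2.imwrite('pics/i1.png',np.hstack([cv2.resize(a,(800,300))[:, :]])[...,::-1]);
cv2.imwrite('pics/i1.png',np.vstack([a,np.hstack([cv2.resize(b,(385,300)),cv2.resize(C['color'],(415,300))])])[...,::-1])
E
```

```text
time_s: 8.15
tcp_pos: [0.4762, -0.0947, 0.1154]
eef_rot: [-179.6, -1.2, -98.7]
contact_force: [-5.7, -0.7, -0.9]
gripper_width: 0.017
gripper_force: 45.3
tip [0.4925 0.0086 0.0946] pin [ 0.4617 -0.185   0.0984] th 9.03 ph 1.11 F [-5.7 -0.7 -0.9] t 8.15 w 0.016957011448793996
tcp [ 0.4727 -0.0887  0.1104] rpy [179.99  -1.28 -98.63] turn [-0.39  0.12 -0.03] shift cm [-0.55  0.44  0.49]
```

View pics/i1.png

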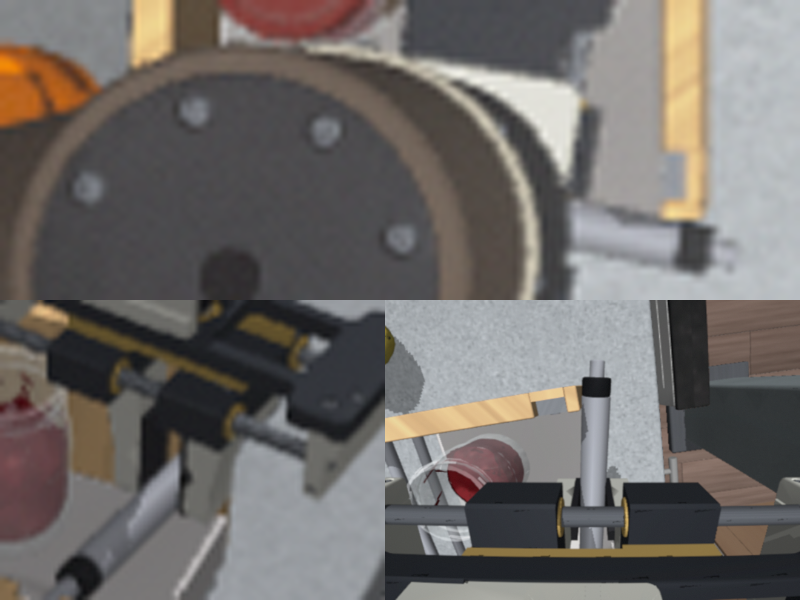

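The rail tube is touching the right panel's front corner (wrist inset at (583,395)) with a light 5.7 N. Back off 4–5 mm and lower.

```bash
python3 -m crank '[[[-0.3,0.1,0],[0,0.4,0],0.9],[[0,0,0],[0,0,0.4],0.9],[[0,0,0],[0,0,0],0.9],[[0,0,0],[0,0,0],0.9]]'
python3 - <<'E'
from h import *
where(); goal([.4888,.0146,.0893],9,1.24)
cap('wrist')
P=cloud(load('wrist')).reshape(-1,3)
t=P[(P[:,2]>.1195)&(P[:,2]<.126)&(P[:,1]>-.18)&(P[:,1]<-.15)&(P[:,0]<.6)];print(t[:,0].min(),np.percentile(t[:,1],[2,98]),np.median(t[:,2]))
E
```

```text
time_s: 8.7
tcp_pos: [0.4744, -0.0935, 0.1115]
eef_rot: [-179.7, -1.2, -98.6]
contact_force: [-0.3, 0.1, -1.4]
gripper_width: 0.0165
gripper_force: 45.0
tip [0.4905 0.0098 0.0906] pin [ 0.46   -0.1838  0.0945] th 8.93 ph 1.14 F [-0.3  0.1 -1.4] t 8.7 w 0.01649410273308745
tcp [ 0.4727 -0.0887  0.1104] rpy [179.99  -1.28 -98.63] turn [-0.34  0.09  0.07] shift cm [-0.46  0.24  0.1 ]
0.4727039724751554 [-0.17127621 -0.15782662] 0.12248467980564454
```

```bash
cat > fit.py <<'E'
from h import *
from scipy.optimize import least_squares
def fit():
    c0=cap('wrist');HE=np.array(c0['hand_eye']);c=load('wrist');z=c['z'];h,w=z.shape
    d=ray(c,*[a.ravel().astype(float) for a in np.meshgrid(np.arange(w),np.arange(h))])*z.ravel()
    Q=((HE[:3,:3]@d).T+HE[:3,3]).reshape(h,w,3);m=np.zeros((h,w),bool);m[112:240,240:320]=True
    m&=(abs(Q[...,1])<.014)&(Q[...,2]>.004)&(Q[...,2]<.04)&(z>0);q=Q[m]
    def res(p):
        a=np.array([0,p[0],p[1]]);u=np.array([1,p[2],p[3]]);u/=np.linalg.norm(u);v=q-a
        return np.linalg.norm(v-np.outer(v@u,u),axis=1)-.009
    s=least_squares(res,[0,.018,0,0],loss='soft_l1',f_scale=.001)
    m2=np.zeros((h,w),bool);m2[70:112,262:298]=True;m2&=(abs(Q[...,1])<.012)&(Q[...,2]>0)&(Q[...,2]<.04)&(z>0)
    print('y0 z0 mm',(s.x[:2]*1e3).round(2),'slopes',s.x[2:].round(4),'pin x',np.percentile(Q[m2][:,0],99).round(4))
E
python3 -c "
from fit import *
fit()"
```

```text
y0 z0 mm [ 0.48 18.76] slopes [0.0037 0.0017] pin x 0.0909
```

```bash
sed -i 's/^E_=np.array.*/E_=np.array([1,.0037,.0012]);E_\/=np.linalg.norm(E_)/; s/^MID=.*/MID=np.array([.001,.0005,.0188])/' h.py
python3 -m crank '[[[-0.3,0,0],[-0.2,0.2,0.1],0.9],[[0,0,0],[0,0,0],0.9],[[0,0,0],[0,0,0],0.9]]'
python3 - <<'E'
from h import *
where(); goal([.4884,.0146,.0893],9,1.24);goal([.4884,.0226,.0893],9,1.24)
E
```

```text
time_s: 9.1
tcp_pos: [0.4721, -0.0914, 0.1102]
eef_rot: [180.0, -1.2, -98.6]
contact_force: [0.1, 0.2, -0.8]
gripper_width: 0.0166
gripper_force: 45.0
tip [0.4876 0.0121 0.0893] pin [ 0.4577 -0.1816  0.0932] th 8.77 ph 1.13 F [ 0.1  0.2 -0.8] t 9.1 w 0.01658983081036734
tcp [ 0.4725 -0.0887  0.1104] rpy [180.    -1.31 -98.79] turn [0.01 0.11 0.23] shift cm [-0.27 -0.   -0.02]
tcp [ 0.4725 -0.0807  0.1104] rpy [180.    -1.31 -98.79] turn [0.01 0.11 0.23] shift cm [-1.06  0.12 -0.04]
```

```bash
python3 -m crank '[[[0,0,0.2],[-0.3,0,0],0.9],[[0,0,0],[-0.2,0.03,0],0.9],[[0,0,0],[-0.2,0.03,0],0.9],[[0,0,0],[-0.2,0.03,0],0.9],[[0,0,0],[-0.15,0.03,0],0.9],[[0,0,0],[0,0,0],0.9],[[0,0,0],[0,0,0],0.9]]'
python3 - <<'E'
from h import *
where(); goal([.4884,.0256,.0893],9,1.24)
E
```

```text
time_s: 9.8
tcp_pos: [0.4724, -0.0808, 0.11]
eef_rot: [180.0, -1.2, -98.8]
contact_force: [-0.8, 0.2, -1.0]
gripper_width: 0.0168
gripper_force: 45.0
tip [0.4882 0.0225 0.0891] pin [ 0.4577 -0.171   0.093 ] th 8.98 ph 1.13 F [-0.8  0.2 -1. ] t 9.8 w 0.016786373836989332
tcp [ 0.4725 -0.0777  0.1104] rpy [180.    -1.31 -98.79] turn [0.01 0.11 0.02] shift cm [-0.31  0.04 -0.05]
```

```bash
python3 -m crank '[[[0,0,0],[-0.2,0.03,0],0.9],[[0,0,0],[-0.15,0.02,0],0.9],[[0,0,0],[0,0,0],0.9],[[0,0,0],[0,0,0],0.9]]'; python3 -c "
from h import *
where()"; python3 -m crank '[[[0,0,0],[-0.2,0.03,0],0.9],[[0,0,0],[-0.2,0.03,0],0.9],[[0,0,0],[0,0,0],0.9],[[0,0,0],[0,0,0],0.9]]'; python3 -c "
from h import *
where()"
```

```text
time_s: 10.2
tcp_pos: [0.4724, -0.0775, 0.1099]
eef_rot: [180.0, -1.2, -98.8]
contact_force: [0.2, -2.6, -1.0]
gripper_width: 0.0165
gripper_force: 45.0
tip [0.4883 0.0259 0.089 ] pin [ 0.4577 -0.1677  0.0929] th 8.99 ph 1.15 F [ 0.2 -2.6 -1. ] t 10.2 w 0.016472503923773436
time_s: 10.6
tcp_pos: [0.4725, -0.0733, 0.1098]
eef_rot: [180.0, -1.2, -98.8]
contact_force: [0.1, -4.5, -1.3]
gripper_width: 0.0167
gripper_force: 45.0
tip [0.4884 0.0301 0.0889] pin [ 0.4578 -0.1635  0.0928] th 8.98 ph 1.14 F [ 0.1 -4.5 -1.3] t 10.6 w 0.016681368015582343
```

```bash
cat >> h.py <<'E'
S=np.array([.4884,.0255,.0890])
def comp(c,th,ph=1.24): goal(S+c*1e-3*udir(th,ph),th,ph)
E
python3 -m crank '[[[0,0,0],[-0.25,0.02,0],0.9],[[0,0,0],[-0.25,0.02,0],0.9],[[0,0,0],[0,0,0],0.9],[[0,0,0],[0,0,0],0.9]]'; python3 -c "
from h import *
where();comp(13,9);comp(14,9);comp(14,7)"
```

```text
time_s: 11.0
tcp_pos: [0.4729, -0.0686, 0.1098]
eef_rot: [180.0, -1.2, -98.8]
contact_force: [1.6, -5.7, -1.8]
gripper_width: 0.017
gripper_force: 45.0
tip [0.4887 0.0348 0.0888] pin [ 0.4581 -0.1588  0.0928] th 8.99 ph 1.16 F [ 1.6 -5.7 -1.8] t 11.0 w 0.016980014139080856
tcp [ 0.4746 -0.065   0.1098] rpy [180.    -1.31 -98.79] turn [0.01 0.08 0.01] shift cm [-0.38 -0.11 -0.01]
tcp [ 0.4747 -0.064   0.1098] rpy [180.    -1.31 -98.79] turn [0.01 0.08 0.01] shift cm [-0.48 -0.11 -0.01]
tcp [ 0.4779 -0.0644  0.1098] rpy [180.    -1.31 -96.79] turn [ 0.05  0.08 -1.99] shift cm [-0.49 -0.43 -0.01]
```

```bash
python3 -m crank '[[[0,0,0],[-0.15,-0.05,0],0.9],[[0,0,0],[-0.15,-0.05,0],0.9],[[0,0,0],[-0.1,0,0],0.9],[[0,0,0],[0,0,0],0.9],[[0,0,0],[0,0,0],0.9]]'; python3 -c "
from h import *
where();comp(14,9);comp(14,7)"
```

```text
time_s: 11.5
tcp_pos: [0.474, -0.0651, 0.1095]
eef_rot: [179.9, -1.3, -98.8]
contact_force: [0.6, -7.4, -0.8]
gripper_width: 0.0168
gripper_force: 45.0
tip [0.4898 0.0383 0.0885] pin [ 0.4592 -0.1553  0.0926] th 8.99 ph 1.19 F [ 0.6 -7.4 -0.8] t 11.5 w 0.016781033502285755
tcp [ 0.4747 -0.064   0.1098] rpy [180.    -1.31 -98.79] turn [0.07 0.05 0.01] shift cm [-0.12 -0.06 -0.03]
tcp [ 0.4779 -0.0644  0.1098] rpy [180.    -1.31 -96.79] turn [ 0.11  0.05 -1.99] shift cm [-0.13 -0.38 -0.03]
```

```bash
python3 -c "
from h import *
comp(13.7,7);comp(13.7,4)"; python3 -m crank '[[[0,0,-0.7],[-0.05,-0.13,-0.01],0.9],[[0,0,-0.7],[-0.05,-0.13,-0.01],0.9],[[0,0,-0.6],[0,-0.12,0],0.9],[[0,0,0],[0,0,0],0.9],[[0,0,0],[0,0,0],0.9]]'; python3 -c "
from h import *
where();comp(13.7,4)"
```

```text
tcp [ 0.4778 -0.0647  0.1098] rpy [180.    -1.31 -96.79] turn [ 0.11  0.05 -1.99] shift cm [-0.1  -0.38 -0.03]
tcp [ 0.4826 -0.0652  0.1098] rpy [180.    -1.31 -93.79] turn [ 0.18  0.05 -4.99] shift cm [-0.12 -0.85 -0.03]
time_s: 12.0
tcp_pos: [0.4776, -0.0648, 0.1096]
eef_rot: [179.9, -1.3, -96.8]
contact_force: [0.2, -6.8, -0.8]
gripper_width: 0.0164
gripper_force: 45.0
tip [0.4898 0.0391 0.0886] pin [ 0.466  -0.1554  0.0927] th 6.99 ph 1.20 F [ 0.2 -6.8 -0.8] t 12.0 w 0.016388653022396657
tcp [ 0.4826 -0.0652  0.1098] rpy [180.    -1.31 -93.79] turn [ 0.21  0.04 -2.99] shift cm [-0.02 -0.49 -0.02]
```

```bash
python3 -c "
from fit import *
fit()"; python3 -m crank '[[[0,0,-0.8],[0,-0.12,0],0.9],[[0,0,-0.8],[0,-0.13,0],0.9],[[0.1,0,-0.7],[0,-0.12,0],0.9],[[0,0,-0.7],[0,-0.12,-0.02],0.9],[[0,0,0],[0,0,0],0.9],[[0,0,0],[0,0,0],0.9]]'; python3 -c "
from fit import *
where();fit();comp(13.7,2);comp(13.7,0)"
```

```text
y0 z0 mm [ 0.31 18.72] slopes [0.0085 0.0054] pin x 0.0962
time_s: 12.65
tcp_pos: [0.4825, -0.0652, 0.1098]
eef_rot: [179.9, -1.3, -93.8]
contact_force: [-0.2, -6.9, -1.4]
gripper_width: 0.0171
gripper_force: 45.0
tip [0.4892 0.0391 0.0888] pin [ 0.4756 -0.1564  0.0929] th 3.98 ph 1.19 F [-0.2 -6.9 -1.4] t 12.65 w 0.01712827908959591
y0 z0 mm [ 0.28 18.8 ] slopes [0.007  0.0018] pin x 0.093
tcp [ 0.4857 -0.0653  0.1098] rpy [180.    -1.31 -91.79] turn [ 0.15  0.05 -1.99] shift cm [-0.01 -0.32 -0.  ]
tcp [ 0.4889 -0.0653  0.1098] rpy [180.    -1.31 -89.79] turn [ 0.2   0.05 -3.99] shift cm [-0.03 -0.64 -0.  ]
```

```bash
python3 -m crank '[[[0,0,-0.8],[0,-0.13,0],0.9],[[0,0.1,-0.8],[0,-0.13,0],0.9],[[0.1,0.1,-0.8],[0,-0.13,0],0.9],[[0,0,0],[0,0,0],0.9],[[0,0,0],[0,0,0],0.9]]'; python3 -c "
from fit import *
where();comp(13.7,0,1.35)"
```

```text
time_s: 13.2
tcp_pos: [0.4864, -0.0654, 0.1098]
eef_rot: [179.9, -1.5, -91.4]
contact_force: [0.4, -7.7, -0.1]
gripper_width: 0.0167
gripper_force: 45.0
tip [0.4888 0.039  0.0884] pin [ 0.4834 -0.1568  0.0932] th 1.58 ph 1.39 F [ 0.4 -7.7 -0.1] t 13.2 w 0.01672658159252118
tcp [ 0.4889 -0.0653  0.1099] rpy [179.99  -1.42 -89.79] turn [ 0.1  -0.04 -1.58] shift cm [-0.02 -0.25 -0.02]
```

```bash
python3 -m crank '[[[0.1,0,-0.8],[0,-0.13,0],0.9],[[0,0,-0.8],[0,-0.12,-0.02],0.9],[[0,0,0],[0,0,0],0.9],[[0,0,0],[0,0,0],0.9]]'; python3 -c "
from fit import *
where();fit();c=cap('wrist');save(c['color'][40:340,170:400],'e1.png',2)"
```

```text
time_s: 13.6
tcp_pos: [0.4889, -0.0655, 0.11]
eef_rot: [180.0, -1.5, -89.8]
contact_force: [0.5, -7.4, -1.5]
gripper_width: 0.0163
gripper_force: 45.0
tip [0.4884 0.039  0.0886] pin [ 0.4885 -0.1569  0.0934] th -0.02 ph 1.39 F [ 0.5 -7.4 -1.5] t 13.6 w 0.0163218278995823
y0 z0 mm [ 0.36 18.81] slopes [0.0046 0.0023] pin x 0.0937
```

View pics/e1.png

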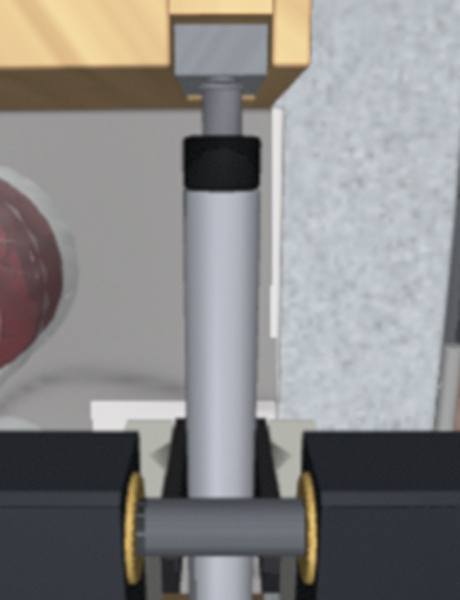

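The wrist view shows the pin at (222,95), inside the right panel and centred on the shoe (173–272). I'll ease it towards the socket.

```bash
python3 -m crank '[[[0,0,0],[0.1,0,0],0.9],[[0,0,0],[0.1,0,0],0.9],[[0,0,0],[0.1,0,0],0.9],[[0,0,0],[0,0,0],0.9],[[0,0,0],[0,0,0],0.9]]'; python3 -c "
from fit import *
where();fit()"
```

```text
time_s: 14.2
tcp_pos: [0.489, -0.0684, 0.11]
eef_rot: [-180.0, -1.4, -89.8]
contact_force: [0.3, -6.1, -0.7]
gripper_width: 0.0166
gripper_force: 45.0
tip [0.4884 0.0361 0.0887] pin [ 0.4885 -0.1598  0.0934] th -0.02 ph 1.38 F [ 0.3 -6.1 -0.7] t 14.2 w 0.0166422932192262
y0 z0 mm [ 0.32 18.79] slopes [0.0053 0.0029] pin x 0.094
```

```bash
python3 -m crank '[[[0,0,0],[0.1,0,0],0.9],[[0,0,0],[0.1,0,0],0.9],[[0,0,0],[0,0,0],0.9],[[0,0,0],[0,0,0],0.9]]'; python3 -c "
from fit import *
where()"; python3 -m crank '[[[0,0,0],[0.1,0,0],0.9],[[0,0,0],[0.1,0,0],0.9],[[0,0,0],[0,0,0],0.9],[[0,0,0],[0,0,0],0.9]]'; python3 -c "
from fit import *
where();fit()"
```

```text
time_s: 14.65
tcp_pos: [0.489, -0.0702, 0.1101]
eef_rot: [-180.0, -1.4, -89.8]
contact_force: [-0.2, -6.0, -1.2]
gripper_width: 0.0169
gripper_force: 45.0
tip [0.4885 0.0343 0.0888] pin [ 0.4885 -0.1617  0.0935] th -0.02 ph 1.37 F [-0.2 -6.  -1.2] t 14.65 w 0.016925006274699804
time_s: 15.05
tcp_pos: [0.4892, -0.072, 0.1102]
eef_rot: [-180.0, -1.4, -89.8]
contact_force: [-0.4, -4.2, -2.3]
gripper_width: 0.0166
gripper_force: 45.0
tip [0.4887 0.0325 0.0889] pin [ 0.4888 -0.1634  0.0935] th -0.01 ph 1.34 F [-0.4 -4.2 -2.3] t 15.05 w 0.016610351799228342
y0 z0 mm [ 0.33 18.76] slopes [0.0023 0.0027] pin x 0.0941
```

```bash
python3 -m crank '[[[0,0,0],[0.1,0,0],0.9],[[0,0,0],[0.05,0,0],0.9],[[0,0,0],[0,0,0],0.9],[[0,0,0],[0,0,0],0.9]]'; python3 -c "
from fit import *
where()"; python3 -m crank '[[[0,0,0],[0.06,0,0],0.9],[[0,0,0],[0,0,0],0.9],[[0,0,0],[0,0,0],0.9]]'; python3 -c "
from fit import *
where();c=cap('wrist');s=cap('side');save(c['color'][40:240,170:400],'e2.png',2.6)"
```

```text
time_s: 15.5
tcp_pos: [0.4893, -0.0732, 0.1102]
eef_rot: [-179.9, -1.4, -89.8]
contact_force: [-2.7, -1.2, 0.0]
gripper_width: 0.0166
gripper_force: 45.0
tip [0.4889 0.0314 0.089 ] pin [ 0.4889 -0.1646  0.0935] th -0.00 ph 1.32 F [-2.7 -1.2  0. ] t 15.5 w 0.016613952420231986
time_s: 15.8
tcp_pos: [0.4894, -0.0733, 0.1102]
eef_rot: [-179.9, -1.4, -89.8]
contact_force: [-4.5, 3.4, -0.5]
gripper_width: 0.0167
gripper_force: 45.0
tip [0.4889 0.0312 0.0891] pin [ 0.4889 -0.1648  0.0935] th -0.00 ph 1.28 F [-4.5  3.4 -0.5] t 15.8 w 0.01665224787984791
```

View pics/e2.png

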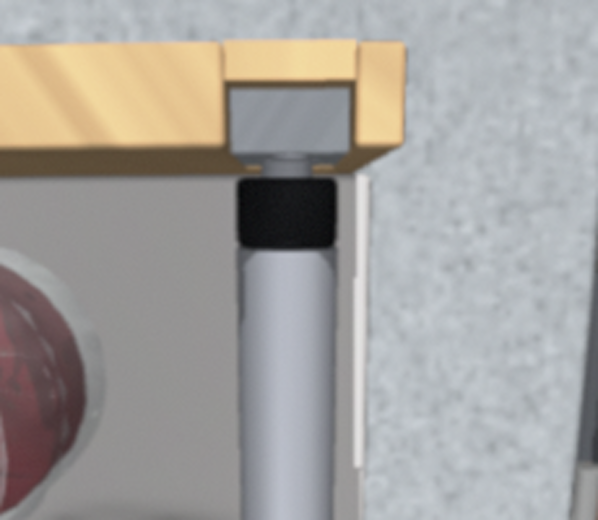

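The view shows only about 3 mm of pin left visible at (288,168), and the reaction force has reversed, so the pin is bottomed in the right socket. Release and retreat.

```bash
python3 -m crank '[[[0,0,0],[0,0,0],0.3],[[0,0,0],[0,0,0],0.3],[[0,0,0],[0,0,0],0.3],[[0,0,0],[0,0,0],0.3],[[0,0,0],[0,0,0],0.3]]' && python3 -m crank '[[[0,0,0],[0,0,-0.5],0.3],[[0,0,0],[0,0,-2],0.3],[[0,0,0],[0,0,-4],0.3],[[0,0,0],[0,0,-4],0.3],[[0,0,0],[0,0,-2],0.3],[[0,0,0],[0,0,0],0.3],[[0,0,0],[0,0,0],0.3]]'
python3 - <<'E'
from h import *
cap('wrist');P=cloud(load('wrist')).reshape(-1,3)
q=P[(P[:,2]>.085)&(P[:,2]<.112)&(abs(P[:,0]-.489)<.012)&(P[:,1]<.0)&(P[:,1]>-.155)]
for a in np.arange(-.15,0,.02):
    k=q[abs(q[:,1]-a)<.004]
    if len(k)>10: print(round(a,3),len(k),'x mid',((k[:,0].min()+k[:,0].max())/2).round(4),'ztop',np.percentile(k[:,2],97).round(4))
s=cap('side');w=load('wrist')['color'];save(np.hstack([w[:,150:420],cv2.resize(s['color'][170:320,200:380],(504,420))]),'f.png',1)
E
```

```text
time_s: 16.4
tcp_pos: [0.49, -0.0739, 0.1106]
eef_rot: [-179.9, -1.4, -89.8]
contact_force: [-0.8, -0.4, 0.4]
gripper_width: 0.031
gripper_force: 0.0
time_s: 17.1
tcp_pos: [0.4894, -0.0708, 0.2358]
eef_rot: [-179.8, -1.4, -89.8]
contact_force: [-0.0, 0.6, -0.9]
gripper_width: 0.0308
gripper_force: 0.0
-0.15 217 x mid 0.4892 ztop 0.1029
-0.13 206 x mid 0.4892 ztop 0.1026
-0.11 203 x mid 0.4892 ztop 0.1023
-0.09 185 x mid 0.4891 ztop 0.1013
-0.07 176 x mid 0.4886 ztop 0.1011
-0.05 159 x mid 0.489 ztop 0.1004
-0.03 150 x mid 0.489 ztop 0.0997
-0.01 136 x mid 0.4889 ztop 0.0996
```

View pics/f.png

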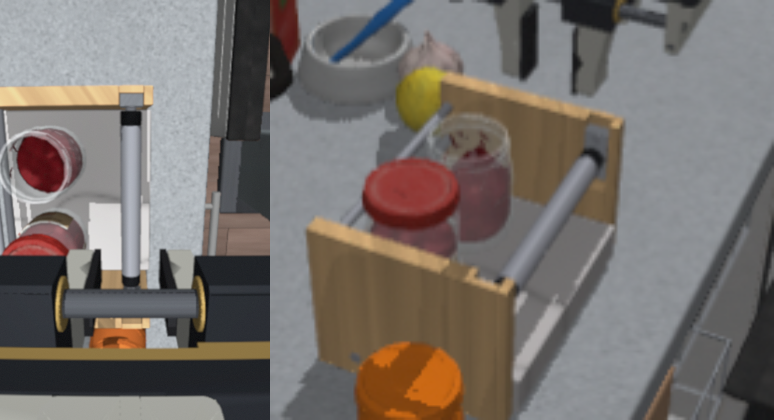

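The rail now spans both panels, from its cap at (130,115) to the left socket, and the jars are standing. The robot is clear, so I'm handing in.

```bash
python3 -c "
from plant import r
print(r.close_job())"
```

```text
the job is handed in; nothing more can be done
None
```

The rail is back in the rack with both pins in their sockets, pressed to about 8 N at most; the rack did not visibly move, the jars are still standing, and I handed the job in at about 17 s (no verdict was returned).

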